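Lay a sample tube under the bench magnifier

ROBOT

A 7-joint arm with a two-finger parallel gripper is mounted at the origin on a cart in front of the work surface, level with it; the furniture and walls round the work are solid. World frame = base frame: x ahead of the robot, y to its left, z up, the work surface at z = 0. Lengths are in m, angles in rad, forces in N, time in s.
With the tool pointing down it reaches from about 0.425 to 0.925 m from the base axis. Payload 6.8 kg.
Tool frame: the origin (TCP) lies at the very end of the fingers, on their centre line; the grasp point (between the pads) lies 19 mm behind it; z points along the fingers, y is the direction in which the jaws open and shut (so a half turn about z gives the same grasp; the last joint's range is limited). The gripper opens to 85 mm and grips with 20 to 120 N. Pads are 22 mm wide; open, the fingers measure 114 mm over their backs; the gripper's body (76 mm by 85 mm) begins 54 mm behind the grasp point. The pads swing forward as they close: fully open they stand 13 mm farther back than shut.
Start: joints at [-1.358, 0.477, 0.022, 1.555, -0.011, 1.109, -0.083], TCP at [0.213, 0.641, 0.231] pointing down, gripper open.
Joint ranges: [-2.96, 2.96], [-0.34, 2.1], [-1.41, 1.46], [0.24, 2.44], [-1.37, 4.51], [0.17, 1.92], [-2.96, 2.96]. Speed limits (rad/s): [2.39, 2.39, 3.14, 3.14, 3.14, 3.14, 3.14].

INTERFACE

Orientations are given as a unit quaternion [w, x, y, z].
In Python, from station import bot gives the robot as it stands.
- The arm moves only by the tool move_arm, never from a script. Its argument "commands" is text: rows parted by semicolons, each of 7 numbers parted by spaces: the opening, from 0 (shut) to 1 (fully open), then the shift along the tool's x, y, z in cm, then the turn, a rotation vector about the tool's x, y, z in degrees. In form: gripper tx ty tz rx ry rz; .... A call has 1 to 12 rows; each row shifts and turns the commanded pose from where the row before left it, along the tool's axes as they then stand; what a row does not reach is not made up. A row lasts 1/12 s, in which the tool goes at most 41.7 mm and 7.16 degrees, less where a joint would pass 70% of its speed; a pose out of reach is approached as far as the arm can. A call with a gripper value outside its range is refused whole. The fingers move at their own pace and stop on an object; "force" is the grip in N (left out, the last holds). Time passes only in rows, so rows that do not move let the fingers close. It gives the time, the measured TCP pose, the force and the opening at its end, in the units of the state.
- bot.get_obs(): the state, without advancing time (a new reading comes with each control period).
- bot.read_camera(name): name is "side" or "top"; returns a dict with "img" (420x560x3 uint8, red, green, blue), "K" (3x3 intrinsics, pixels), "rvec" (rotation vector, rad) and "tvec" (3), from world to camera coordinates, as OpenCV has them. Camera axes: x right, y down, z forward; pixel columns grow to the right and rows downward; lengths in m; the calibration is good to about 2 mm. A picture is of the moment at which its call begins. There is no depth.
- bot.hand_in(): hands the job in, once; it reports no verdict.
The state is a dict: "t": time; "q": joint angles; "joint_vel": joint speeds; "joint_torque": joint torques, N m; "eef_pos": TCP position; "tool_rot": TCP orientation; "contact_force": force on the tool from outside, world axes, zero at the start; "torque": the same for the moment, N m; "gripper_width": opening from 0.0 (shut) to 1.0 (fully open).
Only numpy, scipy, OpenCV 4.12 (cv2) and the standard library are available. Lean on these libraries where they do the work, as an engineer would, in place of code of your own. Each camera call takes 0.05 s, during which the arm holds its last target. There are 200 camera calls.

TASK

Take the sample tube that lies at the stop of the sloped feeder, let the next ones roll down, and lay it gently in the V of the cradle beside the magnifier post, centred along the V. Then swing the magnifier arm (the upright pin on it is its handle) so that the lens stands centred straight above the tube, and leave it there; if the lens is in the way at the start, swing it aside first. Leave the other two tubes in the feeder and do not disturb the glassware and bottles around.

Things in the scene. Friction and masses are not known exactly. Their poses are not given: they have to be found in the camera images.
- tube_1_center (a point): The first tube, at the stop of the feeder, to be moved: clear sample tube with grey end caps and a grey stone core inside, lying on its side: cylinder 30 mm in diameter, 64 mm long, 40 to 85 g; the point is its centre, its y axis runs along the tube. Both end faces are free, so it can be gripped by its two ends (64 mm) from above; its neighbour touches it on the uphill side.
- tube_2_center (a point): The second tube in the feeder, same kind; rolls down to the stop by itself when the first is lifted out.
- tube_3_center (a point): The third tube in the feeder, uppermost, same kind; follows the second.
- feeder: Fixed grey and aluminium sloped feeder, about 170 mm long, 78 mm wide; origin on the table under the first place; x points level, uphill away from the stop, y along the tubes. The track climbs 0.19 rad. Under the first tube it is only 36 mm wide; side walls 78 mm apart outside begin 28 mm uphill of the first tube's centre.
- feeder_place_1 (a point): Where the centre of the tube at the stop lies, 60 mm above the table; axes as the feeder's. The stop lip reaches 5 mm above the tube's centre on the downhill side: lift the tube straight up.
- feeder_place_2 (a point): Where the centre of the next tube lies, 30 mm up the track from the first place.
- cradle: Fixed aluminium V cradle on a flat spoke clamped to the magnifier post; origin on the table on the post axis, -x points along the spoke to the V, which lies 150 mm out. The V is 38 mm long along y, open at both ends, so a 64 mm tube overhangs 13 mm at each end; its lips reach about 62 mm above the table.
- cradle_seat (a point): Where the centre of a tube lies when seated in the V, 60 mm above the table; y runs along the V, x points level to the post.
- pivot (a point): Point on the vertical axis of the magnifier post (fixed, top at 151 mm, round base 104 mm across), 140 mm above the table.
- lens_center (a point): Centre of the round magnifier lens (83 mm across its black rim, about 9 mm thick), 140 mm above the table, 150 mm from the post axis at the end of the arm, so that it can stand straight above the cradle.
- handle (a point): Middle of the part to grip of the upright black pin on the magnifier arm: 14 mm in diameter, 90 mm from the post axis on the line from post to lens, its top at 195 mm and the arm's upper side at 145 mm; this point is 177 mm above the table.
- magnifier_arm (a joint): Swing of the magnifier arm about the vertical post, rad, counter-clockwise seen from above is positive; 0 points from the post straight toward -x; stops at +-2.4. Friction (about 0.22 N m, 2.5 N at the pin) holds it wherever it is left.
- erlenmeyer: Bystander: conical flask 63 mm wide, 105 mm tall; origin under its middle.
- beaker_front: Bystander: glass beaker about 80 mm wide, 95 mm tall; origin under its middle.
- dropper_1: Bystander: dropper bottle 33 mm wide, 94 mm tall; origin under its middle.
- evaporating_dish: Bystander: porcelain dish 72 mm wide, 29 mm high; origin under its middle.

How it is judged:
On the way, in this order (a step that is already met when the one before it is completed fails the run):
1. the first tube lies in the cradle, let go, with the lens still aside (distance between tube_1_center and cradle_seat below 0.012 m and angle between the y axis of tube_1_center and the y axis of cradle_seat, either way round below 0.15 rad and contact force between the fingers and tube_1 below 0.1 N and horizontal distance between lens_center and cradle_seat above 0.03 m), for 0.2 s.
2. the lens stands centred above the tube in the cradle (distance between tube_1_center and cradle_seat below 0.012 m and angle between the y axis of tube_1_center and the y axis of cradle_seat, either way round below 0.15 rad and horizontal distance between lens_center and tube_1_center below 0.012 m), for 0.2 s.
At the end, for the whole second after the job is handed in: Tube 1 rests in the cradle within 12 mm of the seat, axis within 0.15 rad of the V; the still lens is within 12 mm, seen from above, of the tube's centre; tubes 2 and 3 lie in the first and second feeder places (within 10 mm); nothing is held (all of step 2 and distance between tube_2_center and feeder_place_1 below 0.01 m and distance between tube_3_center and feeder_place_2 below 0.01 m and contact force between the fingers and tube_1 below 0.1 N and velocity of joint magnifier_arm between -0.02 and 0.02 rad/s and linear speed of tube_1 below 0.02 m/s); the robot touches nothing.
It fails at once if the tube is dropped (height (world z) of tube_1_center below 0.04 m).
It fails at once if the tube is thrown or pressed hard into the cradle (over 35 N) (contact force between tube_1 and cradle above 35 N).
It fails at once if another tube leaves the feeder (distance between any of tube_2_center, tube_3_center and feeder_place_1 above 0.085 m).
It fails at once if a bystander is tipped or shoved more than 30 mm (angle between any of erlenmeyer, beaker_front, dropper_1, evaporating_dish's own z axis and vertical above 0.4 rad or distance of any of erlenmeyer, beaker_front, dropper_1, evaporating_dish from where it was at the start of the episode above 0.03 m).
It also fails if it takes over 72 s, if anything falls off the work surface, if the arm or the gripper's body presses on something with over 40 N, if the wrist force passes 120 N, or if a joint passes its speed limit or range.

## Working session

There is one attempt and no reset: what is moved stays moved. The work goes in short steps, Python scripts to look and compute and a tool call to move; the robot and the scene stay as the last step left them, time stands still between calls to the robot, and variables do not carry over. Pictures are saved under pics/ and viewed, about 8 in all and at most 12, crops included, and the job is handed in when it is done.

Besides the shell and the picture viewer there is one more tool, called after ">>>" as a command line: name --argument value ..., lists and objects as JSON in quotes. move_arm: Moves the arm, as the interface text tells. Its arguments: {"type":"object","properties":{"commands":{"type":"string"},"force":{"type":"number"}},"required":["commands"]}

```bash
mkdir -p pics; ls; cat > h.py <<'E'
import numpy as np, cv2
from station import bot
def cam(n,save=None):
    c=bot.read_camera(n)
    if save: cv2.imwrite('pics/'+save,c['img'][:,:,::-1])
    return c
def ray(c,u,v):
    R=cv2.Rodrigues(np.array(c['rvec'],float))[0]; t=np.array(c['tvec'],float).ravel()
    d=R.T@np.linalg.inv(c['K'])@np.array([u,v,1.]); return -R.T@t,d
def onz(c,u,v,z):
    o,d=ray(c,u,v); return o+d*(z-o[2])/d[2]
def proj(c,P):
    return cv2.projectPoints(np.array(P,float).reshape(-1,3),np.array(c['rvec'],float),np.array(c['tvec'],float),c['K'],None)[0].reshape(-1,2)
E
python3 - <<'E'
from h import *
for n in('top','side'):
    c=cam(n,n+'0.png'); print(n,ray(c,280,210),c['K'][0,0])
print(bot.get_obs())
E
```

```text
pics
top (array([0.34696545, 0.01290862, 1.09552913]), array([ 0.20880814,  0.00844795, -0.97793113])) 408.5054718294058
side (array([ 0.43860792, -0.86104206,  0.60671642]), array([ 0.12213378,  0.88332949, -0.45262293])) 379.1417758488369
{'t': 0.1, 'q': array([-1.35810128,  0.4777277 ,  0.02235111,  1.5563573 , -0.011511  ,
        1.10929787, -0.08313627]), 'joint_vel': array([-7.12782402e-05,  5.44570964e-05, -1.15537888e-03, -3.55805953e-03,
       -1.37870460e-03, -1.85177227e-03, -2.28198593e-05]), 'joint_torque': array([ 3.69287009e-03, -5.97759783e+01,  1.61335710e+00, -2.81953651e+01,
        1.28356065e-02,  5.12910701e-03,  3.09969053e-06]), 'eef_pos': array([0.21268506, 0.6400504 , 0.23041423]), 'tool_rot': array([-7.54562773e-05,  1.59724758e-01,  9.87161239e-01, -8.27573858e-04]), 'contact_force': array([-0.11160662,  0.71797594,  0.73307058]), 'torque': array([0.01956608, 0.00013233, 0.01908011]), 'gripper_width': 1.0032199511803384}
```

View pics/top0.png

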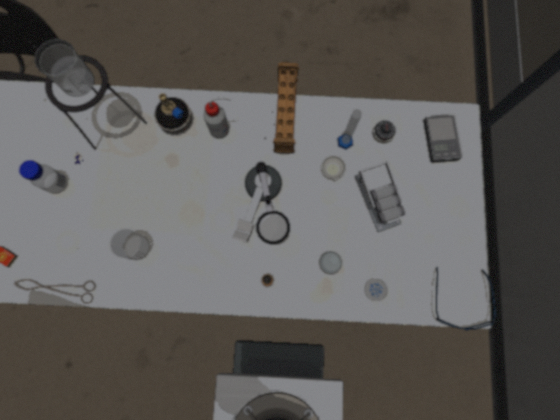

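View pics/side0.png

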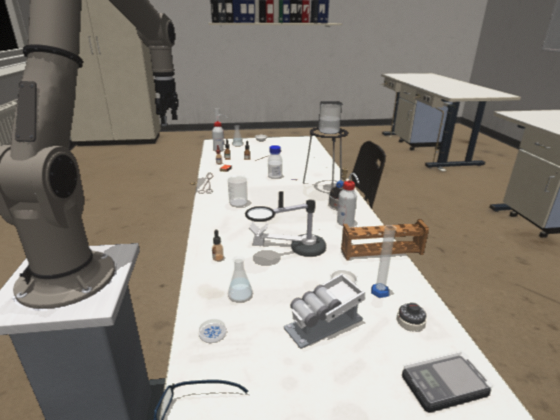

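Top: the feeder is at about (385,195), the post at about (263,182), the lens at about (273,227) and the cradle at about (244,231). Side: the tubes are at about (300-340,300), with the stop toward the robot. I'll enlarge both views.

```bash
python3 - <<'E'
import cv2
a=cv2.imread('pics/top0.png')[150:250,225:425]; cv2.imwrite('pics/t1.png',cv2.resize(a,None,fx=4,fy=4,interpolation=cv2.INTER_CUBIC)*1)
a=cv2.imread('pics/side0.png')[180:350,225:375]; cv2.imwrite('pics/s1.png',cv2.resize(a,None,fx=3.5,fy=3.5,interpolation=cv2.INTER_CUBIC))
E
```

```text
(no output)
```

View pics/t1.png

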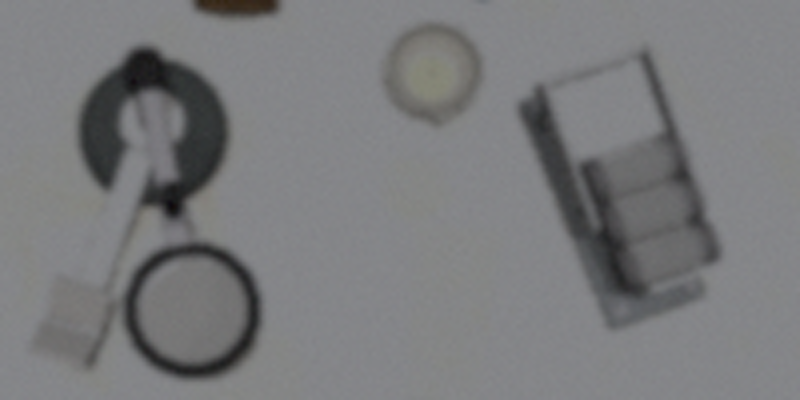

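View pics/s1.png

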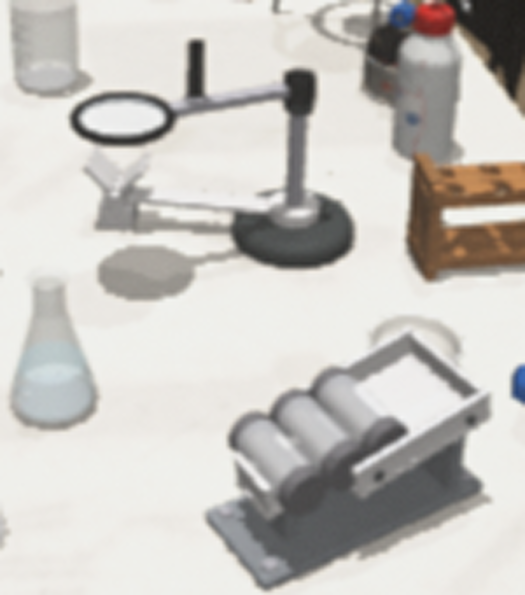

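```bash
python3 - <<'E'
from h import *
T=cam('top');S=cam('side')
t=lambda u,v,z:onz(T,225+u/4,150+v/4,z)
s=lambda u,v,z:onz(S,225+u/3.5,180+v/3.5,z)
for n,a in dict(lens=t(193,310,.14),lensS=s(122,118,.14),base=t(153,130,.015),baseS=s(293,230,.012),hub=t(145,65,.151),hubS=s(300,75,.151),pinTopS=s(196,42,.195),pinTop=t(171,200,.17),cradle=t(72,315,.058),cradleS=s(117,180,.045),
 t1=t(668,262,.062),t2=t(652,213,.066),t3=t(637,166,.072),t1S=s(275,463,.06),c1n=s(299,492,.06),c1f=s(250,438,.06), c1a=t(625,275,.06),c1b=t(710,245,.06),
 fA=t(612,328,.0),fB=t(705,290,0.04),wallL=t(540,85,.09),wallR=t(645,48,.09),wl2=t(612,285,.07), cr1=t(125,155,.045),cr2=t(90,280,.045),flask=s(52,410,.0)).items(): print(n,a.round(4))
g=T['img'][150:250,225:425]
E
```

```text
lens [0.5078 0.0349 0.14  ]
lensS [0.5083 0.0345 0.14  ]
base [0.6523 0.0722 0.015 ]
baseS [0.6518 0.0609 0.012 ]
hub [0.6544 0.0721 0.151 ]
hubS [0.6534 0.0704 0.151 ]
pinTopS [0.5663 0.0465 0.195 ]
pinTop [0.5669 0.0506 0.17  ]
cradle [0.5142 0.1143 0.058 ]
cradleS [0.5085 0.1046 0.045 ]
t1 [ 0.5684 -0.2674  0.062 ]
t2 [ 0.5994 -0.2562  0.066 ]
t3 [ 0.6287 -0.2451  0.072 ]
t1S [ 0.5722 -0.2661  0.06  ]
c1n [ 0.5814 -0.2916  0.06  ]
c1f [ 0.5612 -0.2426  0.06  ]
c1a [ 0.5588 -0.2402  0.06  ]
c1b [ 0.5816 -0.2952  0.06  ]
fA [ 0.534  -0.2461  0.    ]
fB [ 0.5557 -0.2975  0.04  ]
wallL [ 0.6743 -0.1784  0.09  ]
wallR [ 0.7028 -0.2458  0.09  ]
wl2 [ 0.5499 -0.2295  0.07  ]
cr1 [0.6256 0.0881 0.045 ]
cr2 [0.5401 0.1055 0.045 ]
flask [ 0.443  -0.1296  0.    ]
```

>>> move_arm --commands "1 0 0 -1.4 0 0 -6.5;1 0 0 -1.4 0 0 -6.5;1 0 0 -1.4 0 0 -6.5;1 0 0 -1.4 0 0 -6.5;1 0 0 -1.4 0 0 -6.5;1 -1 -3.3 0 0 0 0;1 -1 -3.3 0 0 0 0;1 -1 -3.3 0 0 0 0;1 -1 -3.3 0 0 0 0;1 -1 -3.3 0 0 0 0;1 -1 -3.3 0 0 0 0;1 -1 -3.3 0 0 0 0" --force 20

```text
t: 1.2
eef_pos: [0.3377, 0.4319, 0.3012]
tool_rot: [-0.0, -0.123, 0.992, -0.0]
contact_force: [0.3, -0.5, 0.1]
gripper_width: 1.0
```

>>> move_arm --commands "1 -1 -3.3 0 0 0 0;1 -1 -3.3 0 0 0 0;1 -1 -3.3 0 0 0 0;1 -1 -3.3 0 0 0 0;1 -1 -3.3 0 0 0 0;1 -1 -3.3 0 0 0 0;1 -1 -3.3 0 0 0 0;1 -1 -3.3 0 0 0 0;1 -1 -3.3 0 0 0 0;1 -1 -3.3 0 0 0 0;1 0 0 0 0 0 0"

```text
t: 2.12
eef_pos: [0.5175, 0.1303, 0.3015]
tool_rot: [0.001, -0.118, 0.993, -0.002]
contact_force: [-0.0, -0.3, 0.2]
gripper_width: 1.005
```

```bash
cat >> h.py <<'E'
from scipy.spatial.transform import Rotation as Ro
def pose():
    o=bot.get_obs(); q=o['tool_rot']; R=Ro.from_quat([q[1],q[2],q[3],q[0]]).as_matrix()
    return np.array(o['eef_pos']),R,o
def to(P,yaw=None):
    "tool-frame shift in cm to P (after turning rz so that jaws lie at yaw deg); tilt"
    p,R,o=pose(); y=np.degrees(np.arctan2(R[1,1],R[0,1])); rz=0
    if yaw is not None:
        rz=-((yaw-y+90)%180-90); R=R@Ro.from_euler('z',rz,degrees=True).as_matrix()
    print('t',round(o['t'],2),'p',p.round(4),'jaw',y.round(1),'tilt',R[:,2].round(3),'F',np.round(o['contact_force'],1),'w',round(o['gripper_width'],3),'q',np.round(o['q'],2))
    print('rz',round(rz,1),'shift cm',(R.T@(np.array(P)-p)*100).round(2))
E
python3 - <<'E'
from h import *
to([.567,.0495,.162],104)
E
```

```text
t 2.12 p [0.5175 0.1303 0.3015] jaw 103.5 tilt [ 0.002 -0.003 -1.   ] F [-0.  -0.3  0.2] w 1.005 q [-0.57  0.18  0.23  1.82 -0.04  1.15  1.49]
rz -0.5 shift cm [-2.83 -8.99 13.98]
```

>>> move_arm --commands "1 -0.95 -3 0 0 0 0;1 -0.95 -3 0 0 0 0;1 -0.95 -3 0 0 0 0;1 0 0 0 0 0 0;1 0 0 3.5 0 0 0;1 0 0 3.5 0 0 0;1 0 0 3.5 0 0 0;1 0 0 3.5 0 0 0;0.6 0 0 0 0 0 0;0.4 0 0 0 0 0 0"

```text
t: 2.95
eef_pos: [0.5628, 0.0577, 0.1603]
tool_rot: [-0.002, -0.123, 0.992, -0.0]
contact_force: [-0.1, -0.8, 0.9]
gripper_width: 0.75
```

>>> move_arm --commands "0 0 0 0 0 0 0;0 0 0 0 0 0 0;0 0 0 0 0 0 0;0 0 0 0 0 0 0;0 0 0 0 0 0 0;0 0 0 0 0 0 0;0 0 0 0 0 0 0;0 0 0 0 0 0 0"

```text
t: 3.62
eef_pos: [0.5657, 0.0572, 0.1634]
tool_rot: [0.002, -0.123, 0.992, -0.0]
contact_force: [-1.2, -2.5, 6.3]
gripper_width: 0.154
```

```bash
python3 - <<'E'
from h import *
to([.567,.0495,.162])
c=cam('side','s2.png'); cv2.imwrite('pics/s2c.png',cv2.resize(c['img'][130:300,200:380,::-1],None,fx=3.5,fy=3.5))
E
```

```text
t 3.62 p [0.5657 0.0572 0.1634] jaw 104.1 tilt [ 0.004  0.    -1.   ] F [-1.2 -2.5  6.3] w 0.154 q [-0.42  0.38  0.26  1.9  -0.12  0.87  1.72]
rz 0 shift cm [ 0.06 -0.78  0.14]
```

View pics/s2c.png

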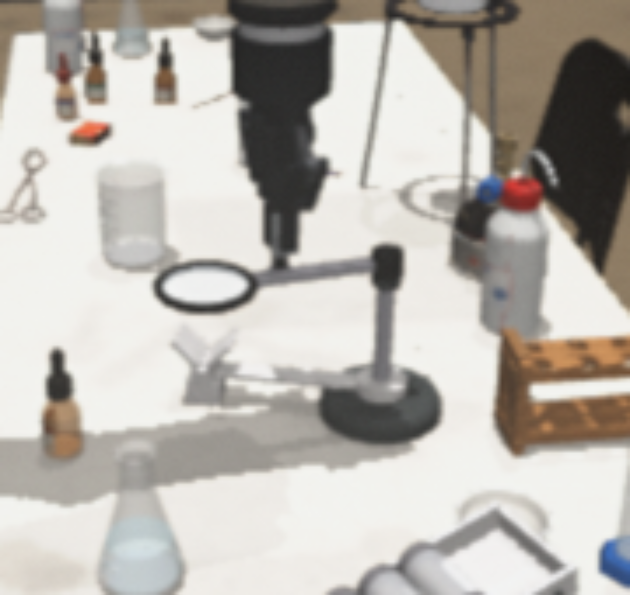

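>>> move_arm --commands "0 0.03 -0.94 0 0 0 -4;0 0 -0.94 0 0 0 -4;0 -0.03 -0.94 0 0 0 -4;0 -0.07 -0.94 0 0 0 -4;0 -0.1 -0.94 0 0 0 -4;0 -0.13 -0.93 0 0 0 -4;0 -0.16 -0.93 0 0 0 -4;0 -0.2 -0.92 0 0 0 -4;0 0 0 0 0 0 0;0 0 0 0 0 0 0"

```text
t: 4.5
eef_pos: [0.6056, -0.0041, 0.1631]
tool_rot: [0.001, -0.391, 0.92, -0.001]
contact_force: [-0.3, -1.1, 6.5]
gripper_width: 0.158
```

```bash
python3 - <<'E'
from h import *
to([.6044,-.0047,.162])
E
```

```text
t 4.5 p [ 0.6056 -0.0041  0.1631] jaw 136.1 tilt [ 0.003  0.    -1.   ] F [-0.3 -1.1  6.5] w 0.158 q [-0.21  0.43  0.15  1.8  -0.08  0.91  2.35]
rz 0 shift cm [0.13 0.04 0.11]
```

>>> move_arm --commands "0.5 0 0 0 0 0 0;0.6 0 0 0 0 0 0;0.6 0 0 0 0 0 0;1 0 0 -1 0 0 0;1 0 0 -3 0 0 0;1 0 0 -3 0 0 6;1 0 0 -3 0 0 6;1 0 0 -2 0 0 6;1 0 0 0 0 0 6"

```text
t: 5.25
eef_pos: [0.6067, -0.0035, 0.2874]
tool_rot: [0.004, -0.189, 0.982, -0.0]
contact_force: [1.1, 0.1, 0.0]
gripper_width: 1.0
```

>>> move_arm --commands "1 1.88 -3.3 0 0 0 0;1 1.88 -3.3 0 0 0 0;1 1.88 -3.3 0 0 0 0;1 1.88 -3.3 0 0 0 0;1 1.88 -3.3 0 0 0 0;1 1.88 -3.3 0 0 0 0;1 1.88 -3.3 0 0 0 0;1 0 0 0 0 0 0;1 0 0 0 0 0 0;1 0 0 0 0 0 0"

```text
t: 6.08
eef_pos: [0.5694, -0.2664, 0.2816]
tool_rot: [0.0, -0.192, 0.981, 0.0]
contact_force: [1.0, 1.2, -0.9]
gripper_width: 1.001
```

```bash
python3 - <<'E'
from h import *
to([.5703,-.267,.043],112)
c=cam('top'); print(c['img'].shape); cv2.imwrite('pics/t3c.png',cv2.resize(c['img'][150:250,225:425,::-1],None,fx=4,fy=4,interpolation=cv2.INTER_CUBIC))
E
```

```text
t 6.08 p [ 0.5694 -0.2664  0.2816] jaw 112.1 tilt [ 0.     0.001 -1.   ] F [ 1.   1.2 -0.9] w 1.001 q [ 0.08  0.37  0.35  1.63 -0.14  1.16  2.42]
rz 0.1 shift cm [-0.04 -0.1  23.86]
(420, 560, 3)
```

View pics/t3c.png

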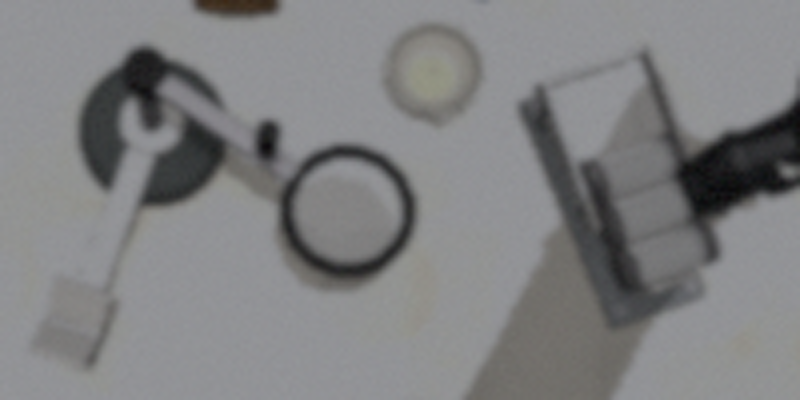

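The lens is aside at (348,210) in the crop and the cradle is clear at about (74,322). Next I descend onto tube 1.

>>> move_arm --commands "1 0 0 3.4 0 0 0;1 0 0 3.4 0 0 0;1 0 0 3.4 0 0 0;1 0 0 3.4 0 0 0;1 0 0 2.4 0 0 0;1 0 0 0 0 0 0;1 0 0 0 0 0 0;1 0 0 0 0 0 0"

```text
t: 6.8
eef_pos: [0.5708, -0.2666, 0.1231]
tool_rot: [0.001, -0.193, 0.981, -0.0]
contact_force: [-0.2, -1.4, 1.1]
gripper_width: 0.999
```

```bash
python3 - <<'E'
from h import *
to([.5703,-.267,.043],112)
c=cam('side'); cv2.imwrite('pics/s3c.png',cv2.resize(c['img'][210:350,250:400,::-1],None,fx=4,fy=4,interpolation=cv2.INTER_CUBIC))
E
```

```text
t 6.8 p [ 0.5708 -0.2666  0.1231] jaw 112.2 tilt [ 0.002 -0.    -1.   ] F [-0.2 -1.4  1.1] w 0.999 q [ 0.11  0.53  0.3   1.78 -0.2   0.86  2.47]
rz 0.2 shift cm [ 0.07 -0.01  8.01]
```

View pics/s3c.png

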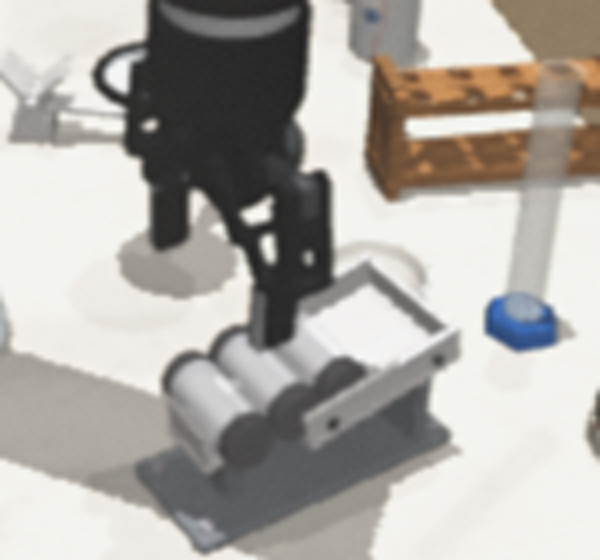

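>>> move_arm --commands "1 -0.05 0 2 0 0 0;1 0 0 2 0 0 0;1 0 0 1.5 0 0 0;1 0 0 1 0 0 0;1 0 0 0.8 0 0 0;1 0 0 0.7 0 0 0;1 0 0 0 0 0 0;1 0 0 0 0 0 0"

```text
t: 7.52
eef_pos: [0.5701, -0.2671, 0.0418]
tool_rot: [0.0, -0.192, 0.981, -0.0]
contact_force: [-0.0, -0.2, 0.4]
gripper_width: 0.998
```

```bash
python3 - <<'E'
from h import *
to([.5703,-.267,.043],112)
E
```

```text
t 7.52 p [ 0.5701 -0.2671  0.0418] jaw 112.1 tilt [ 0.001 -0.    -1.   ] F [-0.  -0.2  0.4] w 0.998 q [ 0.15  0.64  0.27  1.82 -0.24  0.71  2.5 ]
rz 0.1 shift cm [-0.03  0.   -0.12]
```

>>> move_arm --commands "0.8 0 0 0 0 0 0;0.7 0 0 0 0 0 0;0.6 0 0 0 0 0 0;0.5 0 0 0 0 0 0;0.5 0 0 0 0 0 0;0.5 0 0 0 0 0 0;0.5 0 0 0 0 0 0" --force 25

```text
t: 8.1
eef_pos: [0.5703, -0.2673, 0.0422]
tool_rot: [0.001, -0.192, 0.981, -0.0]
contact_force: [-1.0, 1.2, 7.1]
gripper_width: 0.744
```

```bash
python3 - <<'E'
from h import *
to([.5703,-.267,.043],112)
E
```

```text
t 8.1 p [ 0.5703 -0.2673  0.0422] jaw 112.1 tilt [ 0.001 -0.    -1.   ] F [-1.   1.2  7.1] w 0.744 q [ 0.15  0.64  0.27  1.82 -0.24  0.71  2.5 ]
rz 0.1 shift cm [-0.01  0.02 -0.08]
```

>>> move_arm --commands "0.5 0 0 -0.5 0 0 0;0.5 0 0 -1 0 0 0;0.5 0 0 -1.5 0 0 0;0.5 0 0 -2 0 0 0;0.5 0 0 -2.5 0 0 0;0.5 0 0 -3 0 0 0;0.5 0 0 -3 0 0 0;0.5 0 0 -3 0 0 0;0.5 0 0 -3 0 0 0;0.5 0 0 -3 0 0 0;0.5 0 0 -2 0 0 0;0.5 0 0 -1 0 0 0"

```text
t: 9.1
eef_pos: [0.5705, -0.2677, 0.3004]
tool_rot: [0.002, -0.192, 0.981, -0.001]
contact_force: [0.2, -0.3, 0.1]
gripper_width: 0.743
```

```bash
python3 - <<'E'
from h import *
T=cam('top');S=cam('side')
t=lambda u,v,z:onz(T,225+u/4,150+v/4,z)
print('Vtop corners',[t(u,v,.062)[:2].round(4) for u,v in((60,275),(115,300),(30,345),(90,368))], 'groove',[t(u,v,.045)[:2].round(4) for u,v in((42,320),(104,337))])
to([.51,.1145,.30],73)
cv2.imwrite('pics/top4.png',cv2.resize(T['img'][195:250,220:275,::-1],None,fx=8,fy=8,interpolation=cv2.INTER_CUBIC))
a=cv2.resize(S['img'][225:270,235:300,::-1],None,fx=8,fy=8,interpolation=cv2.INTER_CUBIC)
b=cv2.resize(S['img'][240:350,270:375,::-1],(344,360),interpolation=cv2.INTER_CUBIC)
p=cv2.imread('pics/top4.png')[:360]
b=b[:, :250]
pad=np.zeros((520,800,3),np.uint8)
cv2.imwrite('pics/m4.png',np.vstack([np.hstack([cv2.imread('pics/top4.png'),b[:360,:].copy() if 0 else cv2.resize(b,(340,440))]),]))
cv2.imwrite('pics/side4.png',a)
E
```

```text
Vtop corners [array([0.5392, 0.1235]), array([0.5248, 0.0871]), array([0.4928, 0.1393]), array([0.4801, 0.1   ])] groove [array([0.512 , 0.1348]), array([0.503 , 0.0938])]
t 9.2 p [ 0.5703 -0.2674  0.2984] jaw 112.1 tilt [ 0.003 -0.001 -1.   ] F [ 0.7  0.2 -0.8] w 0.74 q [ 0.07  0.36  0.36  1.61 -0.13  1.19  2.41]
rz 39.1 shift cm [16.93 34.76 -0.22]
```

View pics/m4.png

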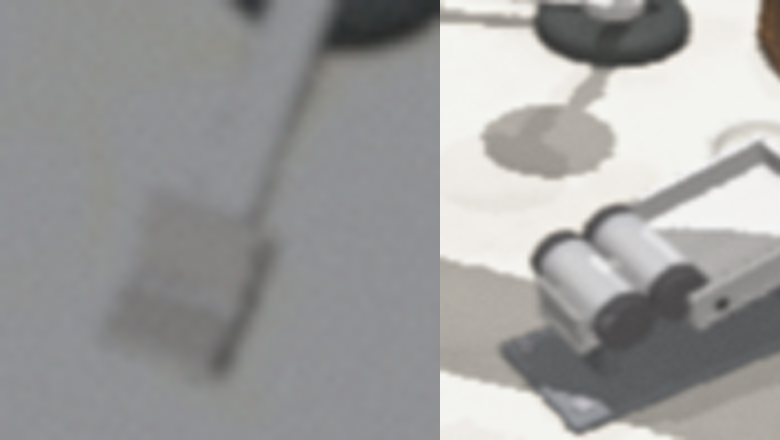

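>>> move_arm --commands "0.5 0 0 0 0 0 6.4;0.5 0 0 0 0 0 6.4;0.5 0 0 0 0 0 6.4;0.5 0 0 0 0 0 6.4;0.5 0 0 0 0 0 6.4;0.5 0 0 0 0 0 6.6;0.5 0 0 0 0 0 0;0.5 0.83 1.74 0 0 0 0;0.5 1.67 3.48 0 0 0 0;0.5 1.67 3.48 0 0 0 0;0.5 1.67 3.48 0 0 0 0;0.5 1.67 3.48 0 0 0 0"

```text
t: 10.2
eef_pos: [0.5408, -0.0938, 0.2949]
tool_rot: [-0.001, 0.142, 0.99, -0.0]
contact_force: [0.7, 1.1, -0.7]
gripper_width: 0.743
```

>>> move_arm --commands "0.5 1.67 3.48 0 0 0 0;0.5 1.67 3.48 0 0 0 0;0.5 1.67 3.48 0 0 0 0;0.5 1.67 3.48 0 0 0 0;0.5 1.67 3.48 0 0 0 0;0.5 0.83 1.74 0 0 0 0;0.5 0 0 0 0 0 0;0.5 0 0 0 0 0 0;0.5 0 0 0 0 0 0"

```text
t: 10.95
eef_pos: [0.5081, 0.1129, 0.2955]
tool_rot: [-0.001, 0.143, 0.99, -0.001]
contact_force: [0.3, -0.1, -0.8]
gripper_width: 0.744
```

```bash
python3 - <<'E'
from h import *
to([.5093,.1138,.0425],73.5)
E
```

```text
t 10.95 p [0.5081 0.1129 0.2955] jaw 73.6 tilt [-0.001 -0.001 -1.   ] F [ 0.3 -0.1 -0.8] w 0.744 q [-0.6   0.16  0.29  1.86 -0.05  1.13  1.  ]
rz 0.1 shift cm [-0.11  0.16 25.3 ]
```

>>> move_arm --commands "0.5 -0.1 0.1 2 0 0 0;0.5 0 0 3.5 0 0 0;0.5 0 0 3.5 0 0 0;0.5 0 0 3.5 0 0 0;0.5 0 0 3.5 0 0 0;0.5 0 0 3 0 0 0;0.5 0 0 2 0 0 0;0.5 0 0 1 0 0 0;0.5 0 0 0 0 0 0;0.5 0 0 0 0 0 0"

```text
t: 11.78
eef_pos: [0.5101, 0.1137, 0.0766]
tool_rot: [0.0, 0.144, 0.99, -0.0]
contact_force: [0.3, -0.2, -0.3]
gripper_width: 0.747
```

```bash
python3 - <<'E'
from h import *
to([.5093,.1138,.0425],73.5)
T=cam('top');S=cam('side')
a=cv2.resize(S['img'][190:270,230:310,::-1],(400,400),interpolation=cv2.INTER_CUBIC)
b=cv2.resize(T['img'][180:260,210:290,::-1],(400,400),interpolation=cv2.INTER_CUBIC)
cv2.imwrite('pics/m5.png',np.hstack([a,b]))
E
```

```text
t 11.78 p [0.5101 0.1137 0.0766] jaw 73.5 tilt [ 0.    -0.001 -1.   ] F [ 0.3 -0.2 -0.3] w 0.747 q [-0.53  0.45  0.24  2.06 -0.17  0.65  1.1 ]
rz -0.0 shift cm [ 0.08 -0.01  3.41]
```

View pics/m5.png

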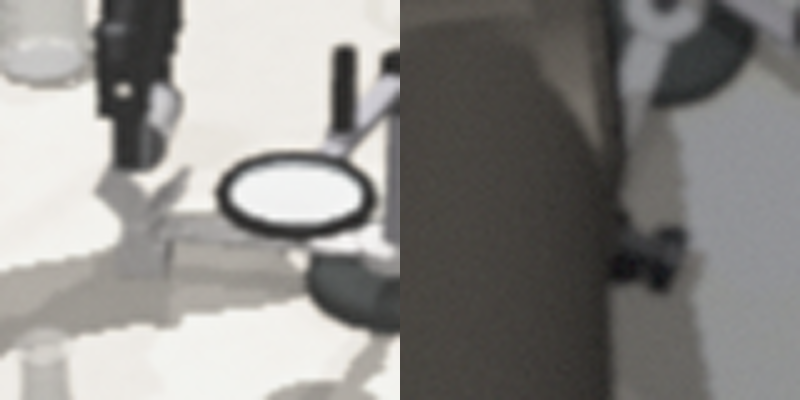

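The tube sits over the V: finger and tube at about (140,140), V lips at (105,180) and (185,175) in the left crop. I'll lower it gently.

>>> move_arm --commands "0.5 0 0 1 0 0 0;0.5 0 0 0.8 0 0 0;0.5 0 0 0.5 0 0 0;0.5 0 0 0.3 0 0 0;0.5 0 0 0.2 0 0 0;0.5 0 0 0.1 0 0 0;0.5 0 0 0.1 0 0 0;0.5 0 0 0 0 0 0"

```text
t: 12.55
eef_pos: [0.5097, 0.1148, 0.0462]
tool_rot: [-0.0, 0.143, 0.99, -0.0]
contact_force: [0.6, -0.5, -1.3]
gripper_width: 0.743
```

```bash
python3 - <<'E'
from h import *
to([.5093,.1138,.0422],73.5)
E
```

```text
t 12.55 p [0.5097 0.1148 0.0462] jaw 73.5 tilt [-0. -0. -1.] F [ 0.6 -0.5 -1.3] w 0.743 q [-0.52  0.5   0.22  2.07 -0.19  0.59  1.12]
rz 0.0 shift cm [ 0.01 -0.1   0.4 ]
```

>>> move_arm --commands "0.5 0 0 0.1 0 0 0;0.5 0 0 0.1 0 0 0;0.5 0 0 0.1 0 0 0;0.5 0 0 0 0 0 0;0.5 0 0 0 0 0 0"

```text
t: 12.97
eef_pos: [0.5085, 0.1154, 0.044]
tool_rot: [-0.001, 0.143, 0.99, 0.0]
contact_force: [-7.0, 0.7, 12.4]
gripper_width: 0.738
```

>>> move_arm --commands "0.5 0.1 0 -0.05 0 0 0;0.5 0.1 0 0 0 0 0;0.5 0 0 0 0 0 0;0.5 0 0 0 0 0 0"

```text
t: 13.3
eef_pos: [0.5078, 0.1153, 0.0438]
tool_rot: [0.0, 0.143, 0.99, 0.0]
contact_force: [0.0, 0.8, -0.6]
gripper_width: 0.742
```

>>> move_arm --commands "0.5 0 0 0.1 0 0 0;0.5 0 0 0 0 0 0;0.5 0 0 0 0 0 0"

```text
t: 13.55
eef_pos: [0.5073, 0.1155, 0.0429]
tool_rot: [-0.001, 0.143, 0.99, 0.0]
contact_force: [-3.7, 1.5, 5.0]
gripper_width: 0.741
```

>>> move_arm --commands "0.5 0.05 0 0 0 0 0;0.78 0 0 0 0 0 0;0.85 0 0 0 0 0 0;0.95 0 0 0 0 0 0;1 0 0 0 0 0 0;1 0 0 0 0 0 0;1 0 0 0 0 0 0;1 0 0 -0.5 0 0 0;1 0 0 -1 0 0 0;1 0 0 -2 0 0 0;1 0 0 -3 0 0 0;1 0 0 -3 0 0 0"

```text
t: 14.55
eef_pos: [0.5067, 0.1151, 0.1392]
tool_rot: [-0.0, 0.143, 0.99, -0.0]
contact_force: [1.3, 0.5, -0.3]
gripper_width: 0.996
```

>>> move_arm --commands "1 0 0 -3.5 0 0 0;1 0 0 -3.5 0 0 0;1 0 0 -3.5 0 0 0;1 0 0 -3.5 0 0 0;1 0 0 -2.5 0 0 -5;1 0 0 0 0 0 -6.5;1 0 0 0 0 0 -6.5;1 0 0 0 0 0 -6.5;1 0 0 0 0 0 -6.5;1 0 0 0 0 0 -6.5;1 0 0 0 0 0 -6.5;1 0 0 0 0 0 -6.5"

```text
t: 15.55
eef_pos: [0.507, 0.1151, 0.3038]
tool_rot: [0.0, -0.295, 0.956, 0.0]
contact_force: [-0.1, -0.9, -0.0]
gripper_width: 0.998
```

```bash
python3 - <<'E'
from h import *
to([.6056,-.0041,.30],136)
T=cam('top');S=cam('side')
a=cv2.resize(S['img'][180:330,230:380,::-1],(400,400),interpolation=cv2.INTER_CUBIC)
b=cv2.resize(T['img'][170:250,220:300,::-1],(400,400),interpolation=cv2.INTER_CUBIC)
cv2.imwrite('pics/m6.png',np.hstack([a,b]))
E
```

```text
t 15.55 p [0.507  0.1151 0.3038] jaw 124.3 tilt [ 0.001  0.    -1.   ] F [-0.1 -0.9 -0. ] w 0.998 q [-0.53  0.15  0.22  1.84 -0.04  1.15  1.86]
rz -11.7 shift cm [  1.73 -15.37   0.38]
```

View pics/m6.png

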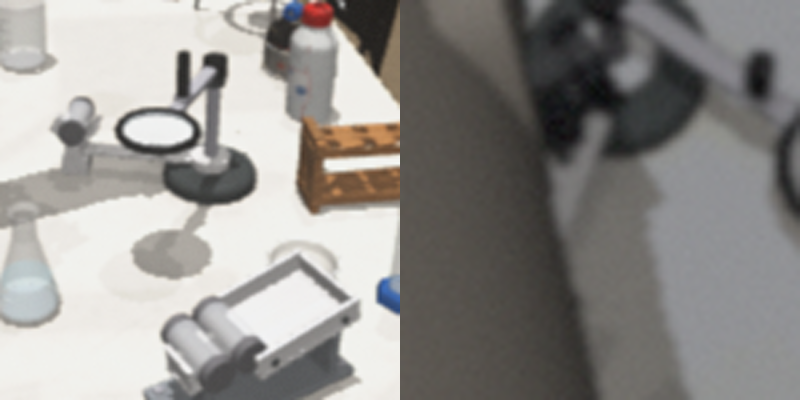

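>>> move_arm --commands "1 0 0 0 0 0 -5.7;1 0 0 0 0 0 -5.7;1 0 0 0 0 0 -5.7;1 0 0 0 0 0 -5.6;1 1.16 -3.69 0 0 0 0;1 1.16 -3.69 0 0 0 0;1 1.16 -3.69 0 0 0 0;1 1.16 -3.69 0 0 0 0;1 0 0 0 0 0 0;1 0 0 0 0 0 0;1 0 0 0 0 0 0"

```text
t: 16.57
eef_pos: [0.6049, -0.0041, 0.3029]
tool_rot: [-0.0, -0.474, 0.881, 0.0]
contact_force: [-0.0, 0.2, -0.6]
gripper_width: 0.997
```

```bash
python3 - <<'E'
from h import *
to([.6056,-.0041,.163],147)
E
```

```text
t 16.57 p [ 0.6049 -0.0041  0.3029] jaw 146.6 tilt [-0.  0. -1.] F [-0.   0.2 -0.6] w 0.997 q [-0.31  0.31  0.27  1.66 -0.09  1.19  2.54]
rz -0.4 shift cm [-0.04 -0.07 13.99]
```

>>> move_arm --commands "1 0 0 3.5 0 0 0;1 0 0 3.5 0 0 0;1 0 0 3.5 0 0 0;1 0 0 3.4 0 0 0;0.5 0 0 0 0 0 0;0 0 0 0 0 0 0;0 0 0 0 0 0 0;0 0 0 0 0 0 0;0 0 0 0 0 0 0;0 0 0 0 0 0 0;0 0 0 0 0 0 0;0 0 0 0 0 0 0" --force 20

```text
t: 17.57
eef_pos: [0.6062, -0.0041, 0.1658]
tool_rot: [0.001, -0.475, 0.88, -0.0]
contact_force: [-1.5, 0.3, 6.7]
gripper_width: 0.153
```

>>> move_arm --commands "0 -0.05 0.94 0 0 0 6;0 -0.05 0.94 0 0 0 6;0 -0.05 0.94 0 0 0 6;0 -0.05 0.94 0 0 0 6;0 -0.05 0.94 0 0 0 6;0 -0.05 0.94 0 0 0 6;0 -0.05 0.94 0 0 0 6;0 -0.05 0.94 0 0 0 6;0 -0.05 0.94 0 0 0 6;0 0 0 0 0 0 0;0 0 0 0 0 0 0"

```text
t: 18.48
eef_pos: [0.5643, 0.068, 0.1656]
tool_rot: [-0.0, -0.024, 1.0, 0.001]
contact_force: [-8.1, 2.2, 12.9]
gripper_width: 0.156
```

```bash
python3 - <<'E'
from h import *
to([.6535-.09*np.cos(.293),.071+.09*np.sin(.293),.163],73.2)
E
```

```text
t 18.48 p [0.5643 0.068  0.1656] jaw 92.8 tilt [-0.001  0.002 -1.   ] F [-8.1  2.2 12.9] w 0.156 q [-0.58  0.4   0.45  1.9  -0.22  0.89  1.6 ]
rz 19.6 shift cm [0.54 2.86 0.26]
```

>>> move_arm --commands "0 0.05 0.94 0 0 0 6;0 0.05 0.94 0 0 0 6;0 0.05 0.94 0 0 0 6;0 0 0 0 0 0 0;0 0 0 0 0 0 0"

```text
t: 18.9
eef_pos: [0.5673, 0.0954, 0.1657]
tool_rot: [0.003, 0.132, 0.991, 0.001]
contact_force: [3.5, 0.6, 5.9]
gripper_width: 0.155
```

```bash
python3 - <<'E'
from h import *
to([.6535-.09*np.cos(.293),.071+.09*np.sin(.293),.163],73.2)
T=cam('top');S=cam('side')
a=cv2.resize(S['img'][180:300,230:350,::-1],(400,400),interpolation=cv2.INTER_CUBIC)
b=cv2.resize(T['img'][170:250,210:290,::-1],(400,400),interpolation=cv2.INTER_CUBIC)
cv2.imwrite('pics/m7.png',np.hstack([a,b]))
E
```

```text
t 18.9 p [0.5673 0.0954 0.1657] jaw 74.8 tilt [ 0.005  0.001 -1.   ] F [3.5 0.6 5.9] w 0.155 q [-0.68  0.42  0.52  1.89 -0.26  0.89  1.28]
rz 1.6 shift cm [0.05 0.15 0.27]
```

View pics/m7.png

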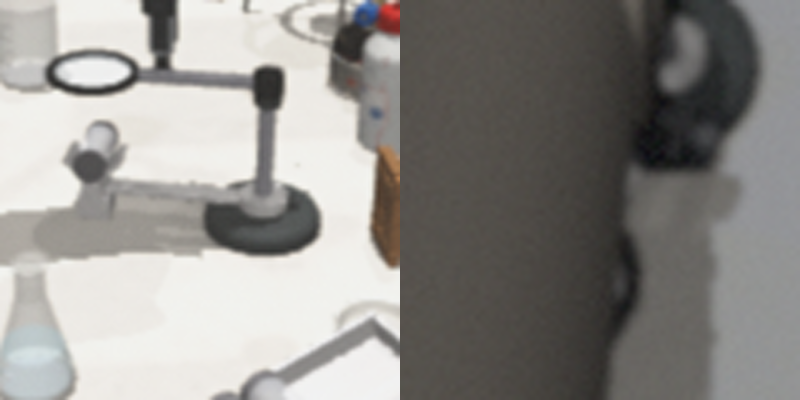

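>>> move_arm --commands "0 0 0.15 0 0 0 0;0 0 0 0 0 0 0;0 0 0 0 0 0 0;0.3 0 0 0 0 0 0;0.5 0 0 0 0 0 0;0.7 0 0 0 0 0 0;0.7 0 0 0 0 0 0;0.7 0 0 -1 0 0 0;1 0 0 -3 0 0 0;1 0 0 -3 0 0 0;1 0 0 -3.5 0 0 0;1 0 0 -3.5 0 0 0"

```text
t: 20.0
eef_pos: [0.5646, 0.0959, 0.3056]
tool_rot: [-0.0, 0.133, 0.991, -0.0]
contact_force: [0.5, 0.5, 0.3]
gripper_width: 0.996
```

>>> move_arm --commands "1 0 4 0 0 0 0;1 0 4 0 0 0 0;1 0 4 0 0 0 0;1 0 4 0 0 0 0;1 0 4 0 0 0 0;1 0 4 0 0 0 0;1 0 4 0 0 0 0;1 0 4 0 0 0 0;1 0 4 0 0 0 0;1 0 0 0 0 0 0;1 0 0 0 0 0 0;1 0 0 0 0 0 0"

```text
t: 21.0
eef_pos: [0.6601, 0.4431, 0.3037]
tool_rot: [0.0, 0.133, 0.991, -0.001]
contact_force: [0.8, 0.1, 0.2]
gripper_width: 1.003
```

```bash
python3 - <<'E'
from h import *
to([.6,.4,.3])
T=cam('top');S=cam('side')
L=lambda u,v:onz(S,230+u*.3,180+v*.3,.14)
print('lens before last nudge',L(92,71).round(4),'tube',onz(S,230+97*.3,180+144*.3,.062).round(4))
a=cv2.resize(S['img'][180:280,230:330,::-1],(400,400),interpolation=cv2.INTER_CUBIC)
b=cv2.resize(T['img'][190:250,215:275,::-1],(400,400),interpolation=cv2.INTER_CUBIC)
c=cv2.resize(T['img'][150:250,340:440,::-1],(400,400),interpolation=cv2.INTER_CUBIC)
b=cv2.convertScaleAbs(b,alpha=1.6)
cv2.imwrite('pics/m8.png',np.hstack([a,b]))
E
```

```text
t 21.0 p [0.6601 0.4431 0.3037] jaw 74.7 tilt [-0.    -0.001 -1.   ] F [0.8 0.1 0.2] w 1.003 q [-0.92  0.69  0.48  1.13 -0.3   1.39  0.82]
rz 0 shift cm [ 4.67 -5.74  0.38]
lens before last nudge [0.5085 0.1116 0.14  ] tube [0.5124 0.1235 0.062 ]
```

View pics/m8.png

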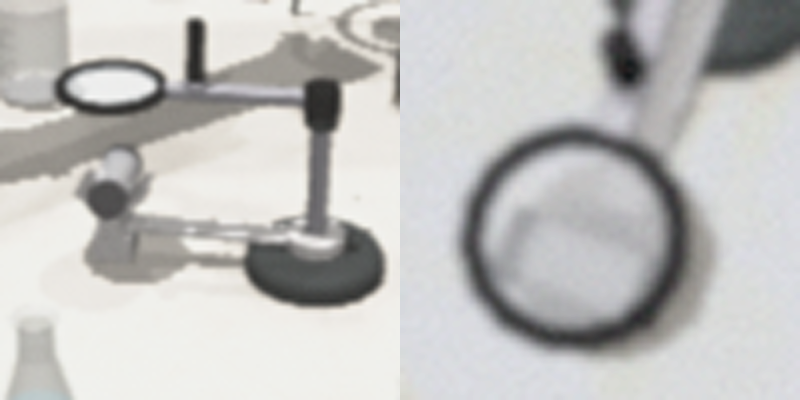

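```bash
python3 - <<'E'
from h import *
T=cam('top');S=cam('side')
for n,lo,img in(('top',(241,226),T),('side',(257,202),S)):
    g=img['img'].max(2); u,v=lo; y,x=np.mgrid[v-22:v+23,u-22:u+23]; m=(g[v-22:v+23,u-22:u+23]<(75 if n=='side' else 60)).astype(np.uint8)
    k,l,st,ce=cv2.connectedComponentsWithStats(m); i=1+np.argmax(st[1:,2]*st[1:,3]); c=cv2.findContours((l==i).astype(np.uint8),0,1)[0][0]
    print(n,st[i],onz(img,*(np.array([u-22,v-22])+st[i,:2]+(st[i,2:4]-1)/2),.14).round(4))
print('lens top',onz(T,241.25,225.7,.14).round(4),'side',onz(S,257.4,201.6,.14).round(4))
cap=onz(S,230+109/4,180+198/4,.06);print('cap',cap.round(4),'tube',(cap+.032*np.array([.284,.959,0])).round(4))
print('proj tube model',proj(S,[[.5068-.0091,.1153-.0307,.06],[.5068+.0091,.1153+.0307,.06]])-[230,180])
E
```

```text
top [  6   6  33  32 192] [0.5085 0.1116 0.14  ]
side [ 9 20 27  8 47] [0.5057 0.0975 0.14  ]
lens top [0.5081 0.111  0.14  ] side [0.5078 0.1097 0.14  ]
cap [0.5042 0.0902 0.06  ] tube [0.5133 0.1209 0.06  ]
proj tube model [[25.14582791 50.60678516]
 [29.62696882 40.14818492]]
```

```bash
python3 - <<'E'
from h import *
T=cam('top');S=cam('side')
print(S['img'][214:240,246:272].mean(2).astype(int))
print(T['img'][212:240,230:254].mean(2).astype(int))
f=lambda c,P:proj(c,P).round(1).tolist()
d=np.array([.284,.959,0]);A=np.array([.5068,.1153,.06])
print('side cap near/far',f(S,[A-.032*d,A+.032*d,A]),'top',f(T,[A-.032*d,A+.032*d,A]))
print('feeder', [onz(S,*p,.06).round(3).tolist() for p in ()])
E
```

```text
[[162 162 159 154 147 143 140 136 136 137 136 136 136 136 137 136 136 136
  133 132 133 132 139 147 155 172]
 [159 156 149 146 140 138 139 138 138 137 138 135 131 130 129 130 129 130
  131 137 148 153 169 194 198 204]
 [148 144 143 142 141 138 138 136 138 135 134 126 117 111 110 107 107 116
  140 169 193 199 203 211 211 211]
 [145 143 141 141 140 139 138 138 136 134 129 131 141 144 139 126 109 113
  153 194 210 213 212 213 212 212]
 [144 145 143 141 142 139 137 137 134 130 141 170 183 186 184 173 150 124
  140 186 210 213 212 211 213 212]
 [143 143 142 140 141 140 138 143 153 149 161 185 196 198 196 192 177 150
  132 169 206 214 212 212 211 210]
 [143 142 142 149 160 161 161 180 195 187 182 194 201 201 198 196 182 160
  138 157 202 212 212 211 211 210]
 [142 150 165 184 209 209 202 208 213 204 193 196 201 203 199 191 178 156
  137 157 203 213 211 212 210 210]
 [146 172 208 218 219 200 180 192 212 215 201 200 203 201 195 186 170 147
  132 159 197 205 209 209 210 210]
 [164 187 218 220 204 168 149 170 204 217 205 200 202 200 192 179 158 139
  140 162 172 177 194 210 215 219]
 [213 216 
[... 3993 characters left out ...]
3 115 118 118 121 119 124 123 122 123
  120 110  92  71  49  38]
 [ 55  80  99 110 112 110 110 109 108 109 112 115 116 116 120 121 121 117
  111  93  71  55  33  38]
 [ 38  54  75  92 102 106 109 107 110 107 107 109 110 109 113 114 113 108
   93  74  48  36  35  46]
 [ 46  36  48  64  80  87  97 102 106 103 106 105 104 101  99  95  96  85
   69  47  35  31  39  57]
 [ 69  51  43  37  49  64  74  83  89  93  94  95  94  83  74  68  62  55
   46  33  34  35  50  70]
 [100  82  66  49  41  41  47  55  61  60  62  65  62  57  47  41  37  36
   35  38  50  61  67  77]]
side cap near/far [[255.1, 230.6], [259.6, 220.2], [257.4, 225.2]] top [[254.1, 235.6], [230.7, 227.3], [242.3, 231.5]]
feeder []
```

The lens measures about 5 mm (2 to 9 mm, depending on the view) short of the tube's centre along the V. That is within tolerance, but I'll regrip the pin and nudge it 2–3 mm for margin.

>>> move_arm --commands "1 0 -4 0 0 0 0;1 0 -4 0 0 0 0;1 0 -4 0 0 0 0;1 0 -4 0 0 0 0;1 0 -4 0 0 0 0;1 0 -4 0 0 0 0;1 0 -4 0 0 0 0;1 0 -4 0 0 0 0;1 0 -3.7 0 0 0 0;1 0 0 0 0 0 0;1 0 0 0 0 0 0"

```text
t: 22.22
eef_pos: [0.5656, 0.0959, 0.3048]
tool_rot: [0.0, 0.136, 0.991, 0.001]
contact_force: [0.5, 1.5, -0.4]
gripper_width: 1.001
```

```bash
python3 - <<'E'
from h import *
to([.566,.0985,.165],74.7)
E
```

```text
t 22.22 p [0.5656 0.0959 0.3048] jaw 74.4 tilt [ 0.001  0.001 -1.   ] F [ 0.5  1.5 -0.4] w 1.001 q [-0.74  0.27  0.58  1.74 -0.16  1.17  1.18]
rz -0.3 shift cm [ 0.05  0.24 13.98]
```

>>> move_arm --commands "1 0 0.25 0 0 0 0;1 0 0 3.5 0 0 0;1 0 0 3.5 0 0 0;1 0 0 3.5 0 0 0;1 0 0 3.4 0 0 0;0.5 0 0 0 0 0 0;0 0 0 0 0 0 0;0 0 0 0 0 0 0;0 0 0 0 0 0 0;0 0 0 0 0 0 0;0 0 0 0 0 0 0;0 0 0 0 0 0 0" --force 20

```text
t: 23.22
eef_pos: [0.5678, 0.1012, 0.1666]
tool_rot: [0.001, 0.133, 0.991, 0.001]
contact_force: [-1.4, -1.1, 7.5]
gripper_width: 0.151
```

>>> move_arm --commands "0 0 0.05 0 0 0 0;0 0 0 0 0 0 0;0 0 0 0 0 0 0"

```text
t: 23.47
eef_pos: [0.5679, 0.1015, 0.1666]
tool_rot: [0.001, 0.133, 0.991, 0.001]
contact_force: [-2.0, -1.9, 7.5]
gripper_width: 0.156
```

>>> move_arm --commands "0 0 -0.1 0 0 0 0;0 0 -0.1 0 0 0 0;0 0 -0.1 0 0 0 0;0 0 0 0 0 0 0;0 0 0 0 0 0 0;0 0 0 0 0 0 0"

```text
t: 23.97
eef_pos: [0.5675, 0.1005, 0.1666]
tool_rot: [0.002, 0.133, 0.991, 0.001]
contact_force: [0.3, 2.1, 5.5]
gripper_width: 0.154
```

>>> move_arm --commands "0 0 -0.1 0 0 0 0;0 0 -0.1 0 0 0 0;0 0 0 0 0 0 0;0 0 0 0 0 0 0;0 0 0 0 0 0 0"

```text
t: 24.38
eef_pos: [0.5671, 0.0991, 0.1666]
tool_rot: [0.002, 0.132, 0.991, 0.002]
contact_force: [0.0, 3.6, 5.9]
gripper_width: 0.155
```

```bash
python3 - <<'E'
from h import *
to([.566,.0985,.165],74.7)
E
```

```text
t 24.38 p [0.5671 0.0991 0.1666] jaw 74.8 tilt [ 0.004  0.003 -1.   ] F [0.  3.6 5.9] w 0.155 q [-0.69  0.42  0.52  1.89 -0.27  0.89  1.27]
rz 0.1 shift cm [ 0.09 -0.09  0.16]
```

>>> move_arm --commands "0.2 0 0 0 0 0 0;0.4 0 0 0 0 0 0;0.7 0 0 0 0 0 0;0.7 0 0 0 0 0 0;0.7 0 0 -1 0 0 0;1 0 0 -3 0 0 0;1 0 0 -3 0 0 0;1 0 0 -3.5 0 0 0;1 0 0 -3.5 0 0 0"

```text
t: 25.13
eef_pos: [0.5651, 0.0966, 0.3067]
tool_rot: [-0.0, 0.133, 0.991, -0.0]
contact_force: [1.3, 0.6, 0.0]
gripper_width: 0.999
```

>>> move_arm --commands "1 0 4 0 0 0 0;1 0 4 0 0 0 0;1 0 4 0 0 0 0;1 0 4 0 0 0 0;1 0 4 0 0 0 0;1 0 4 0 0 0 0;1 0 4 0 0 0 0;1 0 4 0 0 0 0;1 0 4 0 0 0 0;1 0 0 0 0 0 0;1 0 0 0 0 0 0;1 0 0 0 0 0 0"

```text
t: 26.13
eef_pos: [0.6606, 0.4439, 0.3047]
tool_rot: [0.0, 0.133, 0.991, -0.001]
contact_force: [0.5, -1.3, -0.1]
gripper_width: 1.0
```

```bash
python3 - <<'E'
from h import *
T=cam('top');S=cam('side'); cv2.imwrite('pics/final_top.png',T['img'][:,:,::-1])
def blob(img,u,v,th,h):
    g=img['img'].max(2)[v-h:v+h,u-h:u+h]; k,l,st,ce=cv2.connectedComponentsWithStats((g<th).astype(np.uint8)); i=1+np.argmax(st[1:,4]); return st[i],st[i,:2]+(st[i,2:4]-1)/2+[u-h,v-h],ce[i]+[u-h,v-h]
st,c,_=blob(T,241,226,60,22); print('lens top',st,c,onz(T,*c,.14).round(4))
g=T['img'].max(2); print('rim row',g[225,220:264],'\nrim col',g[204:248,241])
st,c,ce=blob(S,256,230,100,6); print('near cap',st,ce,onz(S,*ce,.06).round(4), (onz(S,*ce,.06)+.032*np.array([.284,.959,0])).round(4))
# feeder: dark near caps of tubes 2 and 3
g=S['img'].max(2)[295:335,285:345]; k,l,s,ce=cv2.connectedComponentsWithStats((g<92).astype(np.uint8))
for i in range(1,k):
    if s[i,4]>25: p=ce[i]+[285,295]; print('cap',p.round(1),s[i,4],onz(S,*p,.06).round(4))
to([.6,.4,.3])
E
```

```text
lens top [  4   5  33  32 210] [239.  224.5] [0.5107 0.1165 0.14  ]
rim row [130 105  68  47  73 108 130 137 137 131 118 108 105 108 116 122 128 126
 128 124 124 123 121 120 114 115 112 111 113 112 113  99  82  52  41  57
  80  92  98 105 120 131 136 139] 
rim col [136 134 132 119  87  51  55  90 121 132 125 123 123 120 120 119 118 113
 114 111 117 123 127 127 127 126 126 128 124 123 120 112 104  86  60  36
  43  70 102 128 135 137 137 138]
near cap [ 2  2 10  9 64] [256.5     229.59375] [0.502 0.09  0.06 ] [0.5111 0.1207 0.06  ]
cap [321.8 322.4] 425 [ 0.6031 -0.2995  0.06  ]
t 26.23 p [0.661  0.4425 0.3058] jaw 74.6 tilt [ 0.001 -0.001 -1.   ] F [-0.7  0.3 -0.3] w 1.001 q [-0.92  0.69  0.49  1.13 -0.31  1.39  0.82]
rz 0 shift cm [ 4.75 -5.72  0.57]
```

```bash
python3 -c "
from station import bot
print(bot.hand_in())"
```

```text
the job is handed in; nothing more can be done
None
```

I laid tube 1 in the cradle's V and swung the lens back over it. Then I moved the gripper clear and handed the job in at about 26 s. I swung the lens aside first because it was in the gripper's way, and contact while lowering the tube was about 14 N.

**Last checks:**
- **Lens:** from the top view its centre is at about (0.511, 0.117).
- **Tube 1:** its centre is (0.507, 0.115) from the gripper pose at release, but (0.511, 0.121) from the side view, about 7 mm apart. Either way the lens is within about 5 mm of it, and the tube within about 8 mm of my seat estimate (0.509, 0.114).
- **Lens correction:** the first placing was about 5 mm short, so I gripped the pin again and nudged it. The first nudge went slightly too far and I brought it back.
- **Feeder:** the pictures taken after the lift and after the placing show tubes 2 and 3 rolled down to the stop. The last attempt to measure them by colour merged with the feeder and gave no usable number, so I confirmed them only by eye.
- **Bystanders:** the flask and beaker looked unmoved in the pictures I viewed. I did not measure any bystander's position.

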